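Lock the blender battery into its charging dock

TASK

Two charging docks with orange clamp levers stand on the worktop. Swing the raised lever down until it is fully shut on the dock that holds the black and blue blender battery, and leave the lever of the empty dock standing open as it is.

Things in the scene. Friction and masses are not known exactly. Their poses are not given: they have to be found in the camera images.
- clamp_lever (a joint): Orange clamp lever of the dock that holds the battery (white dock 130 x 70 mm; battery black with a blue band, its top 67 mm above the worktop). Hinge angle in rad: 0 = fully shut (lever level, lying over the battery, against a hard stop), grows as the tip rises; starts at about 0.95 to 1.25, stop at 1.6. The hinge is level; friction holds the lever wherever it is left, and about 1 N at the thumb pad moves it.
- clamp_hinge (a point): Centre of that lever's level hinge axis, 78 mm above the worktop at the rear of the dock (the end away from the robot). x axis: level, along the dock away from the lever's shut position, so the shut lever points along -x from here; y along the hinge axis; z up.
- clamp_tip (a point): Centre of the thumb pad at the free end of that lever, 112 mm from the hinge axis, half-way through its 8 mm thickness. The pad is 34 mm long and 26 mm wide, the lever behind it 20 mm wide and 8 mm thick; the end of the lever is 129 mm from the hinge axis. It moves with the lever: when raised it is up to 0.19 m above the worktop and leans towards the robot; when shut it is 78 mm above the worktop, just past the front of the dock.
- spare_tip (a point): Centre of the thumb pad of the same kind of lever on the other, empty dock (an open socket with brass contacts, no battery). To be left where it is.

How it is judged (in metres and radians):
At the end, for the whole second after the job is handed in: The lever of the dock with the battery is shut to within 0.14 rad (8 degrees) of its stop and at rest, and the thumb pad of the empty dock's lever is within 30 mm of where it stood (value of joint clamp_lever below 0.14 rad and velocity of joint clamp_lever between -0.05 and 0.05 rad/s and distance of spare_tip from where it was at the start of the episode below 0.03 m); the robot touches nothing.
It fails at once if the lever of the empty dock is moved by more than 30 mm (distance of spare_tip from where it was at the start of the episode above 0.03 m).
It also fails if it takes over 29 s, if anything falls off the work surface, if the arm or the gripper's body presses on something with over 40 N, if the wrist force passes 120 N, or if a joint passes its speed limit or range.

ROBOT

A 7-joint arm with a two-finger parallel gripper is mounted at the origin on a cart in front of the work surface, level with it; the furniture and walls round the work are solid. World frame = base frame: x ahead of the robot, y to its left, z up, the work surface at z = 0. Lengths are in mm, angles in rad, forces in N, time in s.
With the tool pointing down it reaches from about 400 to 750 mm from the base axis. Payload 19.5 kg.
Tool frame: the origin (TCP) lies at the very end of the fingers, on their centre line; the grasp point (between the pads) lies manip.tcp_to_grasp behind it (manip.tcp_to_grasp is the distance from the TCP to the grasp point, in mm); z points along the fingers, y is the line along which they close (so a half turn about z gives the same grasp; the last joint's range is limited). The gripper opens to 85 mm and grips with 20 to 120 N. Pads are 22 mm wide; open, the fingers measure 114 mm over their backs; the gripper's body (76 mm by 85 mm) begins 54 mm behind the grasp point. The pads swing forward as they close: fully open they stand 13 mm farther back than shut.
Start: joints at [1.123, 0.707, -0.028, 1.485, 0.022, 0.951, -0.075], TCP at [226.974, -528.278, 231.268] pointing down, gripper open.
Joint ranges: [-2.71, 2.71], [-0.32, 2.16], [-1.57, 1.52], [0, 2.45], [-1.46, 4.6], [0, 2.02], [-2.83, 2.83]. Speed limits (rad/s): [1.89, 1.89, 2.57, 2.57, 3.01, 3.01, 3.01].

INTERFACE

Orientations are given as a unit quaternion [x, y, z, w].
In Python, from station import manip, fingers, kin, viewer, job gives the robot as it stands. Calls block until the motion is done:
- manip.move_ptp(position, orientation): joint-space move of the TCP to a pose.
- manip.move_l(position, vel=150, attitude=None): straight line of the TCP; attitude=None keeps the orientation; vel is the mean speed in mm/s.
- manip.goto_joints(angles): joint-space move.
- fingers.grip(opening): finger opening in mm; the grip force is fixed at half the most; returns when the fingers have stopped.
- manip.wait(seconds).
- kin.solve_ik(position, orientation): joint angles nearest the present ones, or None.
- manip.get_state(): the state.
- viewer.camera(name): name is "side" or "top"; returns the picture (400x640x3 uint8, red, green, blue); there is no depth.
- viewer.camera_params(name): a dict with "fx", "fy", "cx", "cy" (pixels), "eye" and "attitude" of the camera in the world. Camera axes: x right, y down, z forward; pixel columns grow to the right and rows downward; lengths in mm; the calibration is good to about 2 mm. A picture is of the moment at which its call begins. camera_params takes no time and is no camera call.
A pose or a line that the arm cannot do raises manip.PlanningError and nothing moves.
- job.finish_job(): hands the job in; it is judged then, once.
The state is a dict: "clock": time; "joint_pos": joint angles; "joint_vel": joint speeds; "effort": joint torques, N m; "position": TCP position; "tool_rot": TCP orientation; "contact_force": force on the tool from outside, world axes, zero at the start; "wrist_torque": the same for the moment, N m; "gripper_width": finger opening in mm; "grasp_force": force on a finger pad.
Only numpy, scipy, OpenCV 4.12 (cv2) and the standard library are available. Lean on these libraries where they do the work, as an engineer would, in place of code of your own. Each camera call takes 0.05 s, during which the arm holds its last target. There are 200 camera calls.

## Working session

There is one attempt and no reset: what is moved stays moved. The work goes in short steps, each a Python script; the robot and the scene stay as the last script left them, time stands still between calls to the robot, and variables do not carry over. Pictures are saved under pics/ and viewed, at most 10 in all, crops included, and the job is handed in when it is done.

```bash
mkdir -p pics
python3 - <<'E'
from station import manip,fingers,kin,viewer,job
import cv2
for n in("side","top"):
    cv2.imwrite(f"pics/{n}0.png",viewer.camera(n)[:,:,::-1]); print(n,viewer.camera_params(n))
s=manip.get_state();print(s["clock"],s["position"],s["tool_rot"],manip.tcp_to_grasp)
E
```

```text
side {'fx': 441.9506722585093, 'fy': 441.9506722585093, 'cx': 315.1068163100823, 'cy': 197.4142160654532, 'eye': array([282.16315648, 468.67420582, 569.6247371 ]), 'attitude': array([-0.16118597,  0.85709231, -0.48230423,  0.08242873])}
top {'fx': 387.0030555895023, 'fy': 387.0030555895023, 'cx': 317.41358983985367, 'cy': 201.82489210853643, 'eye': array([ 414.8077811 , -254.42162798,  941.07928954]), 'attitude': array([-0.70390334,  0.70648428, -0.04492329,  0.05815454])}
0.1 [ 226.91453411 -528.08684263  230.87572706] [ 9.79481802e-01  2.01532027e-01 -1.14818654e-04 -4.77091290e-04] 18.700000000000003
```

View pics/side0.png

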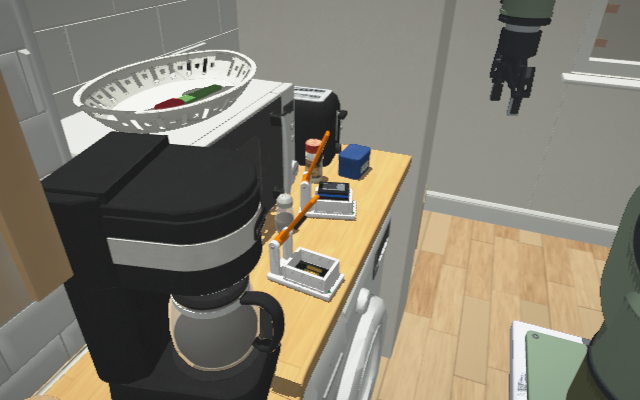

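View pics/top0.png

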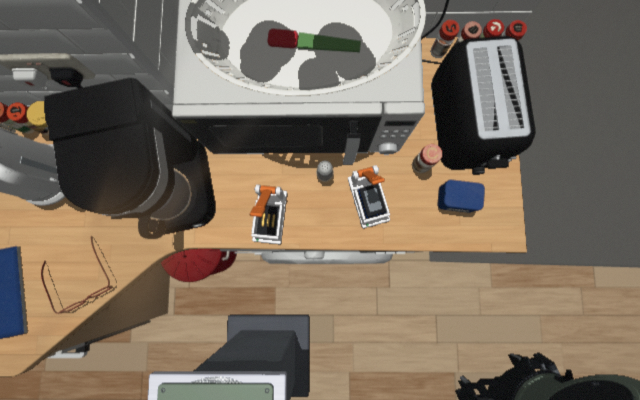

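Battery dock: side ≈(330,205), lever from (305,182) to (327,133); top ≈(370,200), lever ≈(370,175). The empty dock is at top ≈(268,220). I'll zoom in on both.

Run:
```python
import cv2,numpy as np
a=cv2.imread("pics/side0.png")[120:230,255:375]; b=cv2.imread("pics/top0.png")[150:250,335:435]
f=lambda i:cv2.resize(i,(400,600*400//600 if 0 else 400),interpolation=cv2.INTER_CUBIC)
a=cv2.resize(a,None,fx=3.3,fy=3.3,interpolation=cv2.INTER_CUBIC);b=cv2.resize(b,None,fx=4,fy=4,interpolation=cv2.INTER_CUBIC)
c=np.zeros((400,800,3),np.uint8);c[:a.shape[0],:a.shape[1]]=a;c[:400,400:]=b
cv2.imwrite("pics/z0.png",c)
```

```text
(no output)
```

View pics/z0.png

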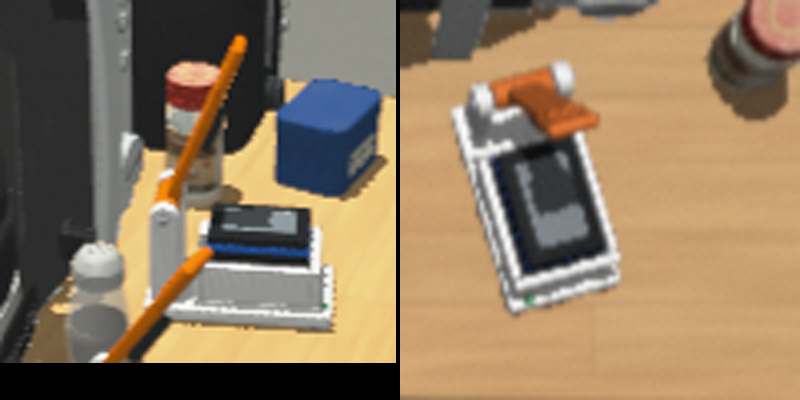

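```bash
cat > h.py <<'E'
from station import manip,fingers,kin,viewer,job
import numpy as np
from scipy.spatial.transform import Rotation as R
def ray(n,u,v):
    p=viewer.camera_params(n); d=R.from_quat(p["attitude"]).apply([(u-p["cx"])/p["fx"],(v-p["cy"])/p["fy"],1])
    return np.array(p["eye"]),d/np.linalg.norm(d)
def atz(n,u,v,z):
    e,d=ray(n,u,v); return e+d*(z-e[2])/d[2]
def tri(a,b):
    A=np.zeros((3,3));y=np.zeros(3)
    for e,d in(ray("top",*a),ray("side",*b)):
        P=np.eye(3)-np.outer(d,d);A+=P;y+=P@e
    x=np.linalg.solve(A,y); return x,[np.linalg.norm(np.cross(x-e,d)) for e,d in(ray("top",*a),ray("side",*b))]
E
python3 - <<'E'
from h import *
c=lambda u,v:(335+(u-400)/4,150+v/4)
s=lambda u,v:(255+u/3.3,120+v/3.3)
print("hinge ends",atz("top",*c(480,97),78),atz("top",*c(563,77),78))
print("side hinge near end",atz("side",*s(163,212),78))
fl,fr=atz("top",*c(515,308),0),atz("top",*c(618,284),0)
print("front corners",fl,fr, np.linalg.norm(fl-fr)); print("rearleft",atz("top",*c(457,108),0))
t=tri(c(565,122),s(240,40)); print("end",t)
h=atz("top",*c(521.5,87),78); v=t[0]-h
print(h,"len",np.linalg.norm(v),"az",np.arctan2(v[1],v[0]),"elev",np.arctan2(v[2],np.hypot(*v[:2])))
# spare
print("spare tip end", tri((263,215),(317,197)), "spare hinge",atz("top",267,188,78))
E
```

```text
hinge ends [ 604.63030581 -324.00564005   78.        ] [ 615.94947607 -371.34427553   78.        ]
side hinge near end [ 604.53231306 -330.02558568   78.        ]
front corners [ 490.75959016 -349.37279091    0.        ] [ 505.12874792 -412.14992935    0.        ] 64.40063513165828
rearleft [ 614.91799823 -315.95777298    0.        ]
end (array([ 563.43312875, -355.50422177,  200.73420784]), [np.float64(1.5489263373516904), np.float64(1.5489263373513527)])
[ 610.2873996  -347.66453858   78.        ] len 131.60725322870374 az -2.9758078158209083 elev 1.201493863611489
spare tip end (array([ 501.1959712 , -132.1439482 ,  179.91502209]), [np.float64(0.37618006427102835), np.float64(0.37618006427104583)]) spare hinge [ 574.00985826 -123.87990234   78.        ]
```

```bash
cat >> h.py <<'E'
h=np.array([610.,-348,78]);az=-2.895;u=np.array([np.cos(az),np.sin(az),0])
q=[np.cos(.1235),np.sin(.1235),0,0]
def tcp(th,r=106):
    s=r*np.cos(th)-4*np.sin(th)-11; return h+u*s+[0,0,r*np.sin(th)+4*np.cos(th)]
E
python3 - <<'E'
from h import *
print("microwave corner",tri((424,101),(294,84)),"bottom",atz("top",420,152,0))
print("handle",atz("top",351,163,150),atz("top",351,163,60))
for th in (1.4,1.2,.8,.4,0.03):
    print(th,tcp(th),np.round(kin.solve_ik(tcp(th),q),2))
P=tcp(1.4);P[2]=290;print(kin.solve_ik(P,q))
E
```

```text
microwave corner (array([ 685.76574637, -438.22215376,  269.17139785]), [np.float64(11.401669218063287), np.float64(11.40166921806332)]) bottom [ 677.38952524 -492.97518515    0.        ]
handle [ 612.90686358 -310.23370274  150.        ] [ 635.44432305 -316.58336553   60.        ]
1.4 [ 607.01829266 -348.75054213  183.13753995] [ 0.45  0.98  0.07  0.99 -0.06  1.17 -0.81]
1.2 [ 587.03461283 -353.78074526  178.24557413] [ 0.47  0.95  0.07  1.08 -0.06  1.11 -0.79]
0.8 [ 551.83296595 -362.64154747  156.82657247] [ 0.51  0.93  0.06  1.22 -0.05  0.99 -0.75]
0.4 [ 527.49873862 -368.76685109  122.96258826] [ 0.54  0.94  0.05  1.33 -0.05  0.87 -0.72]
0.03 [ 518.03637639 -371.14867488   85.17772316] [ 0.55  0.98  0.04  1.38 -0.04  0.77 -0.72]
[ 0.4484734   0.91276099  0.09450188  0.77839549 -0.07525079  1.45293262
 -0.80855583]
```

```bash
cat >> h.py <<'E'
a=0.3; up=u*np.sin(a)+np.array([0,0,np.cos(a)])
q=(R.from_rotvec(a*np.cross([0,0,1],u))*R.from_quat(q)).as_quat()
def tcp(th,r=106):
    s=r*np.cos(th)-4*np.sin(th)-11*np.cos(a)
    return h+u*s+[0,0,r*np.sin(th)+4*np.cos(th)+11*np.sin(a)]
E
python3 - <<'E'
from h import *
import cv2
for th in (1.38,.8,0.03): print(kin.solve_ik(tcp(th),q).round(2))
fingers.grip(0)
manip.move_ptp(tcp(1.38)+110*up,q)
manip.move_l(tcp(1.38)+45*up,vel=120)
s=manip.get_state();print(s["clock"],s["position"],tcp(1.38)+45*up,s["contact_force"])
i,j=viewer.camera("side")[60:240,230:400],viewer.camera("top")[90:270,290:460]
cv2.imwrite("pics/n1.png",cv2.resize(np.hstack([i,j]),(800,424),interpolation=cv2.INTER_CUBIC)[:,:,::-1])
E
```

```text
[ 0.61  0.87 -0.09  1.31 -0.22  0.76 -0.62]
[ 0.7   0.85 -0.13  1.48 -0.23  0.63 -0.53]
[ 0.78  0.93 -0.18  1.61 -0.22  0.43 -0.45]
2.9917 [ 591.53860178 -353.09164312  229.76417556] [ 591.60944985 -352.6291876   229.07590183] [ 0.02455894 -0.47986769  0.9058136 ]
```

View pics/n1.png

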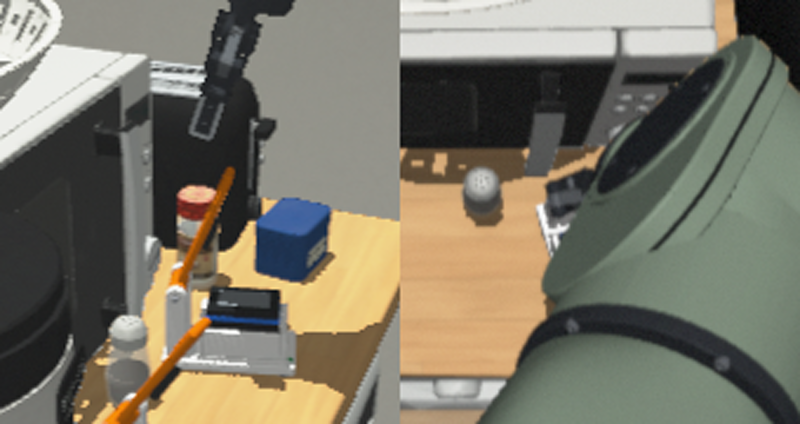

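The finger tip, at (203,135) in the crop, is behind and above the lever end at (230,172). The finger is parallel to the lever and clear of the microwave handle, so I'll go down and sweep.

Run:
```python
from h import *
import cv2
manip.move_l(tcp(1.38),vel=100)
print(manip.get_state()["contact_force"].round(1))
for th in (1.15,.95,.75,.55,.37,.2,.08,.02):
    manip.move_l(tcp(th),vel=80)
    s=manip.get_state();f=np.array(s["contact_force"]);print(th,round(s["clock"],1),f.round(1),np.round(s["position"]-tcp(th),1))
    if np.linalg.norm(f)>25: break
i=viewer.camera("side")[60:240,230:400]
cv2.imwrite("pics/n2.png",cv2.resize(i,(560,593),interpolation=cv2.INTER_CUBIC)[:,:,::-1])
```

```text
[ 0.2 -0.1 -0.9]
1.15 4.2 [ 0.1 -0.6  0.7] [ 0.3 -0.2  0.6]
0.95 4.6 [0.  0.2 1. ] [0.3 0.1 0.2]
0.75 5.0 [-0.5 -0.1 -1.2] [ 0.2 -0.   0.1]
0.55 5.4 [-0.  -0.5 -0.3] [0.2 0.  0.1]
0.37 5.8 [ 0.3 -0.2  0.1] [0.1 0.  0.1]
0.2 6.2 [-0.1 -0.9  0.3] [ 0.  0. -0.]
0.08 6.5 [-0.3 -0.7  1. ] [-0.1  0.1 -0.1]
0.02 6.7 [ 0.2  0.4 -0.4] [-0.1  0.1 -0.2]
```

View pics/n2.png

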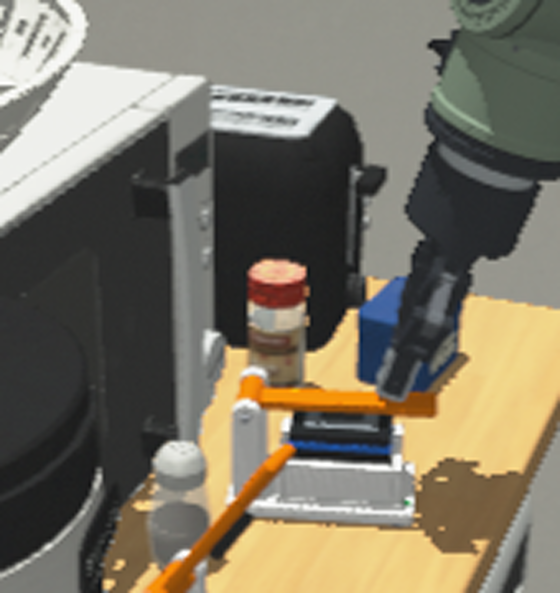

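The lever now lies nearly level over the battery, from (250,393) to (435,402), with the finger on it. I'll press lightly until I feel the stop, then retreat straight up.

Run:
```python
from h import *
import cv2
p=tcp(.02)
for k in range(8):
    p=p-[0,0,1.5]; manip.move_l(p,vel=20); manip.wait(.1); f=manip.get_state()["contact_force"]; print(k,f.round(1))
    if f[2]>6: break
manip.move_l(p+[0,0,120],vel=120)
manip.move_l(p+[-120,0,150],vel=150)
s=manip.get_state();print(s["clock"],s["contact_force"])
i=viewer.camera("side")[60:240,230:400]
cv2.imwrite("pics/n3.png",cv2.resize(i,(560,593),interpolation=cv2.INTER_CUBIC)[:,:,::-1])
```

```text
0 [-0.1  0.9  0.2]
1 [-0.4 -0.1  0.6]
2 [-4.1  1.5 12.8]
9.95 [ 0.28687087 -0.58181009  0.82798612]
```

View pics/n3.png

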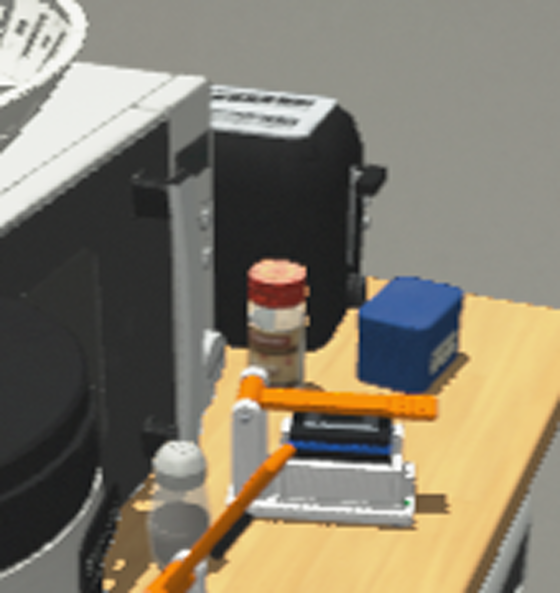

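The lever is down on its stop (the force rose to about 13 N), ending at (437,406). The spare lever is unmoved and the robot is clear.

```bash
python3 -c "
from station import job;print(job.finish_job())"
```

```text
the job is handed in; nothing more can be done
None
```

The battery dock's lever is shut against its stop (about 13 N felt there), the empty dock's lever still stands open as before, the robot is clear of everything, and I handed the job in at about 10 s; no verdict came back.

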